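Unload a mosaic glue-up and lay the panels in their frames

ROBOT

A 6-joint arm with a two-finger parallel gripper is mounted at the origin on a cart in front of the work surface, level with it; the furniture and walls round the work are solid. World frame = base frame: x ahead of the robot, y to its left, z up, the work surface at z = 0. Lengths are in m, angles in degrees, forces in N, time in s.
With the tool pointing down it reaches from about 0.4 to 0.825 m from the base axis. Payload 7 kg.
Tool frame: the origin (TCP) lies midway between the tips of the shut fingers; the grasp point (between the pads) lies 19 mm behind it (ctrl.grip_point_offset is the distance from the TCP to the grasp point, in m); x points along the fingers, y is the direction in which the jaws open and shut, and the axes are right-handed (so a half turn about x gives the same grasp; the last joint's range is limited). The gripper opens to 88 mm and grips with 3 to 60 N. Pads are 19 mm wide; open, the fingers measure 130 mm over their backs; the gripper's body (78 mm by 193 mm) begins 47 mm behind the grasp point.
Start: joints at [82.855, 20.546, 0.682, 0, -70.136, -16.507], TCP at [0.271, 0.618, 0.227] pointing down, gripper open.
Joint ranges: [-176.03, 176.03], [-82.01, 121.73], [-58.28, 71.71], [-173.87, 95.51], [-174.79, -0.11], [-173.66, 173.66]. Speed limits (degrees/s): [136.94, 136.94, 172.46, 180, 180, 180].

INTERFACE

Orientations are given as [roll, pitch, yaw] about the fixed x, y, z axes, in that order (R = Rz(yaw) Ry(pitch) Rx(roll)).
In Python, from plant import ctrl gives the robot as it stands.
- The arm moves only by the tool drive_tool, never from a script. Its argument "plan" is a list of rows, each a list of 3 entries, a list of its own where there are three numbers: the shift along the tool's x, y, z in m, then the turn, a rotation vector about the tool's x, y, z in degrees, then the opening, from 0 (shut) to 1 (fully open). In form: [[[dx, dy, dz], [wx, wy, wz], grip], ...]. A call has 1 to 20 rows; each row is the pose to reach, as a shift and turn from the pose measured when the call began, along the tool's axes at that moment; what a row does not reach only later rows make up. A row lasts 1/12 s, in which the tool goes at most 41.7 mm and 7.16 degrees, less where a joint would pass 70% of its speed; a pose out of reach is approached as far as the arm can. A call with a gripper value outside its range is refused whole. The fingers move at their own pace and stop on an object; the grip force is fixed at half the most. Time passes only in rows, so rows that repeat a pose let the fingers close. It gives the time, the measured TCP pose, the force and the opening at its end, in the units of the state.
- ctrl.get_obs(): the state, without advancing time (a new reading comes with each control period).
- ctrl.snapshot(name): name is "scene" or "top"; returns the picture (420x560x3 uint8, blue, green, red); there is no depth.
- ctrl.get_calibration(name): a dict with "fx", "fy", "cx", "cy" (pixels), "R" (3x3) and "t" (3): a world point X has camera coordinates R X + t. Camera axes: x right, y down, z forward; pixel columns grow to the right and rows downward; lengths in m; the calibration is good to about 2 mm. A picture is of the moment at which its call begins. get_calibration takes no time and is no camera call.
- ctrl.close_job(): hands the job in, once; it reports no verdict.
Trained networks look in the newest picture that a camera, given by its name, has taken for a name from the list of things; names that differ only in an ending like _2 or _b are one class to them, and where a whole thing is asked for, a point or a joint stands for the part that bears it (a point fixed in the world has none). Each returns a list of dicts, best first, with "confidence" (0 to 1); they miss things now and then, are a little off and sometimes report something else, mostly with a low value. They report only what shows in the picture. A call takes as long as a camera call. They do not tell look-alikes from the thing itself.
- ctrl.cut_out(camera, name): "pixels" (420x560 bool, what is visible of it) and "pixel" ([column, row] in pixels, amid what is visible of it).
- ctrl.landmark_of(camera, name): "pixel" ([column, row] in pixels: a listed point, or the origin of a listed thing).
The state is a dict: "clock": time; "joint_pos": joint angles; "qvel": joint speeds; "tau": joint torques, N m; "tool_pos": TCP position; "orientation": TCP orientation; "force": force on the tool from outside, world axes, zero at the start; "moment": the same for the moment, N m; "opening": finger opening in m.
Only numpy, scipy, OpenCV 4.12 (cv2) and the standard library are available. Lean on these libraries where they do the work, as an engineer would, in place of code of your own. Each camera call takes 0.05 s, during which the arm holds its last target. There are 200 camera calls.

TASK

The glue has set: take the pressing stack apart from the top down. Put the steel weight back in the empty socket of its wooden block and the cork block back in the long bay of the sanding tray, then lay the small mosaic flat and square in the small dark frame and, last, the large mosaic in the large light frame. Keep the mosaics face up and do not disturb the mug and the white tub.

Things in the scene. Friction and masses are not known exactly. Their poses are not given: they have to be found in the camera images.
- weight: round steel pressing weight, top of the stack: dark disc 54 mm diameter, 30 mm high, with a bright knob on its axis (neck 15 mm diameter up to 40 mm, knob widest 29 mm diameter at 52 mm, top at 64 mm above the underside); 0.4 to 0.6 kg. Origin: centre of the underside, z up
- cork_block: brown cork sanding block under the weight, 60 mm (own x) x 101 mm (own y) x 32 mm high. Origin: centre of the underside, z up
- small_panel: small mosaic panel under the cork block, dark blue with a white and light blue wave, stiff, 64 mm (own x) x 134 mm (own y) x 16 mm thick. Origin: centre of the underside, z up out of the mosaic face
- large_panel: large mosaic panel at the bottom of the stack, rust red with ochre border and green and cream lozenges, stiff, 68 mm (own x) x 170 mm (own y) x 16 mm thick; it lies on a fixed plywood board 104 x 196 x 9 mm. Origin: centre of the underside, z up out of the mosaic face
- empty_socket (a point): empty round socket, 69 mm diameter and 10 mm deep, green floor, in a fixed wooden block 94 x 172 x 18 mm whose other socket, 82 mm away along own -y, holds a twin weight (same size, part of the block). Point: centre of the socket's floor, z up
- cork_bay (a point): the long bay, 76 mm (own x) x 117 mm (own y), of a fixed light wooden tray 90 x 186 mm; its walls rise 9 mm above the bay's floor; the short bay beside it along own -y holds abrasive sheets. Point: centre of the bay's floor, z up
- small_frame: small dark wooden frame, fixed, lying flat, 102 mm (own x) x 172 mm (own y), 10 mm high; recess with a black floor 80 x 150 mm, floor 5 mm above the table, rim 5 mm above the floor. Origin: centre of the underside, on the table, z up
- large_frame: large light wooden frame, fixed, lying flat, 106 mm (own x) x 208 mm (own y), 10 mm high; recess with a black floor 84 x 186 mm, floor 5 mm above the table, rim 5 mm above the floor. Origin: centre of the underside, on the table, z up
- mug: bystander: blue and white striped mug, 95 mm high, upright, loose. Origin: centre of its underside
- white_tub: bystander: small empty white tub, 54 mm diameter, 37 mm high, loose. Origin: centre of its underside
Mind the look-alikes: they are no part of the job. What is shaped like the weight but blue or red is not meant.

How it is judged (in metres and radians):
On the way, in this order (a step that is already met when the one before it is completed fails the run):
1. the weight stands in the empty socket of its block (horizontal distance between weight and empty_socket below 0.01 m and z of weight in the frame of empty_socket below 0.003 m and angle between weight's own z axis and vertical below 0.08 rad), for 0.2 s.
2. the cork block lies in the long bay of the sanding tray (horizontal distance between cork_block and cork_bay below 0.013 m and z of cork_block in the frame of cork_bay below 0.003 m and angle between cork_block's own z axis and vertical below 0.08 rad and angle between the y axis of cork_block and the y axis of cork_bay, either way round below 0.25 rad), for 0.2 s.
3. the small mosaic lies flat and square in the small frame (horizontal distance between small_panel and small_frame below 0.013 m and z of small_panel in the frame of small_frame below 0.008 m and angle between small_panel's own z axis and vertical below 0.08 rad and angle between the y axis of small_panel and the y axis of small_frame, either way round below 0.15 rad), for 0.2 s.
4. the large mosaic lies flat and square in the large frame (horizontal distance between large_panel and large_frame below 0.013 m and z of large_panel in the frame of large_frame below 0.008 m and angle between large_panel's own z axis and vertical below 0.08 rad and angle between the y axis of large_panel and the y axis of large_frame, either way round below 0.15 rad), for 0.2 s.
At the end, for the whole second after the job is handed in: Weight upright in the empty socket (centre within 10 mm), cork block in the long bay, each mosaic face up in its own frame (centres within 13 mm, turned under 0.25 rad for the cork, 0.15 for the mosaics, either way round); each rests on its recess floor (within 3 mm), released and at rest (all of step 1 and all of step 2 and all of step 3 and all of step 4 and linear speed of each of weight, cork_block, small_panel, large_panel below 0.02 m/s); the robot touches nothing.
It fails at once if a mosaic is tipped by more than about 30 degrees (angle between any of small_panel, large_panel's own z axis and vertical above 0.55 rad).
It fails at once if the mug or the white tub is pushed more than 20 mm or tipped over (distance of any of mug, white_tub from where it was at the start of the episode above 0.02 m or angle between any of mug, white_tub's own z axis and vertical above 0.35 rad).
It also fails if it takes over 112 s, if anything falls off the work surface, if the arm or the gripper's body presses on something with over 40 N, if the wrist force passes 120 N, or if a joint passes its speed limit or range.

## Working session

There is one attempt and no reset: what is moved stays moved. The work goes in short steps, Python scripts to look and compute and a tool call to move; the robot and the scene stay as the last step left them, time stands still between calls to the robot, and variables do not carry over. Pictures are saved under pics/ and viewed, about 12 in all and at most 16, crops included, and the job is handed in when it is done.

Besides the shell and the picture viewer there is one more tool, called after "Call:" in YAML: its name, and indented under it one key for each argument. drive_tool: Moves the arm, as the interface text tells. Its arguments: {"type":"object","properties":{"plan":{"type":"array","items":{"type":"array"}}},"required":["plan"]}

```bash
ls; mkdir -p pics; python3 - <<'E'
from plant import ctrl
import cv2,numpy as np
for n in("scene","top"):
    cv2.imwrite(f"pics/{n}0.png",ctrl.snapshot(n)); c=ctrl.get_calibration(n); print(n,{k:np.round(v,3).tolist() for k,v in c.items()})
o=ctrl.get_obs();print({k:np.round(v,3).tolist() for k,v in o.items()})
for n in["weight","cork_block","small_panel","large_panel","empty_socket","cork_bay","small_frame","large_frame","mug","white_tub"]:
    for cam in("scene","top"):
        print(n,cam,[(np.round(d["pixel"],1).tolist(),round(d["confidence"],2)) for d in ctrl.landmark_of(cam,n)][:4])
E
```

```text
pics
scene {'fx': 513.782, 'fy': 513.782, 'cx': 283.633, 'cy': 214.207, 'R': [[0.644, -0.764, 0.025], [-0.365, -0.336, -0.869], [0.672, 0.55, -0.495]], 't': [-0.332, 0.283, 1.078]}
top {'fx': 505.79, 'fy': 505.79, 'cx': 275.859, 'cy': 217.614, 'R': [[-0.022, -1.0, 0.001], [-0.982, 0.022, -0.187], [0.187, -0.005, -0.982]], 't': [0.066, 0.569, 1.436]}
{'clock': 0.1, 'joint_pos': [82.856, 20.587, 0.64, -0.018, -70.135, -16.507], 'qvel': [0.043, -0.139, 0.14, 0.115, 0.087, 0.012], 'tau': [-0.002, -58.416, 29.375, 7.016, 0.01, -0.0], 'tool_pos': [0.271, 0.618, 0.226], 'orientation': [94.981, 89.915, -108.677], 'force': [-0.051, -0.159, 0.125], 'moment': [0.028, 0.007, -0.051], 'opening': 0.087}
weight scene [([236.9, 183.6], 0.86), ([279.5, 198.4], 0.77), ([202.3, 189.0], 0.77), ([308.3, 214.1], 0.67)]
weight top [([206.8, 208.6], 0.78), ([194.2, 174.9], 0.77), ([227.5, 174.6], 0.75), ([247.6, 254.5], 0.71)]
cork_block scene [([236.5, 193.1], 0.93)]
cork_block top [([204.8, 214.3], 0.88)]
small_panel scene [([234.2, 199.3], 0.84)]
small_panel top [([207.5, 212.5], 0.71)]
large_panel scene [([235.6, 202.1], 0.92)]
large_panel top [([211.3, 213.6], 0.68)]
empty_socket scene [([349.3, 309.3], 0.63)]
empty_socket top [([390.7, 269.9], 0.89)]
cork_bay scene [([171.9, 222.0], 0.75)]
cork_bay top [([185.0, 286.7], 0.96)]
small_frame scene [([274.8, 256.3], 0.61)]
small_frame top [([295.5, 255.9], 0.95)]
large_frame scene [([387.4, 276.6], 0.8)]
large_frame top [([207.4, 207.6], 0.69), ([384.7, 208.7], 0.61)]
mug scene [([309.2, 218.7], 0.58)]
mug top [([274.5, 187.5], 0.68)]
white_tub scene [([337.2, 236.8], 0.78)]
white_tub top [([320.4, 189.7], 0.66)]
```

```bash
python3 - <<'E'
import cv2
t=cv2.imread("pics/top0.png")[140:340,130:450]
cv2.imwrite("pics/a.png",cv2.resize(t,None,fx=2.5,fy=2.5,interpolation=2))
t=cv2.imread("pics/scene0.png")[120:360,110:430]
cv2.imwrite("pics/b.png",cv2.resize(t,None,fx=2.5,fy=2.5,interpolation=2))
E
```

```text
(no output)
```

View pics/a.png

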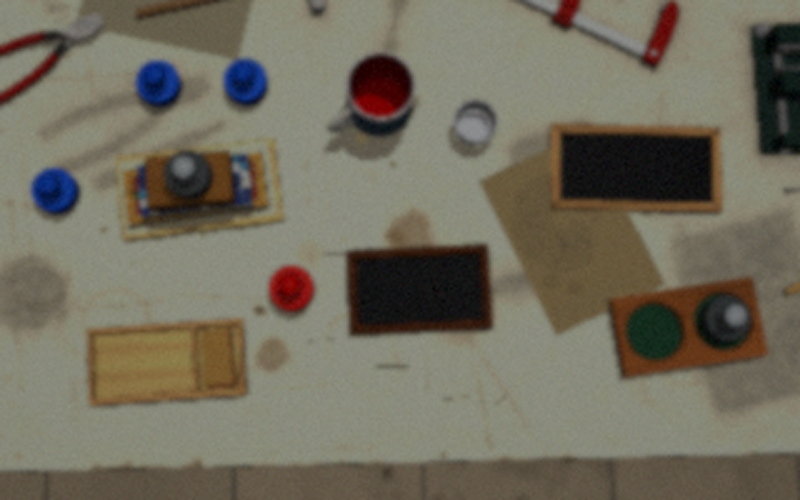

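View pics/b.png

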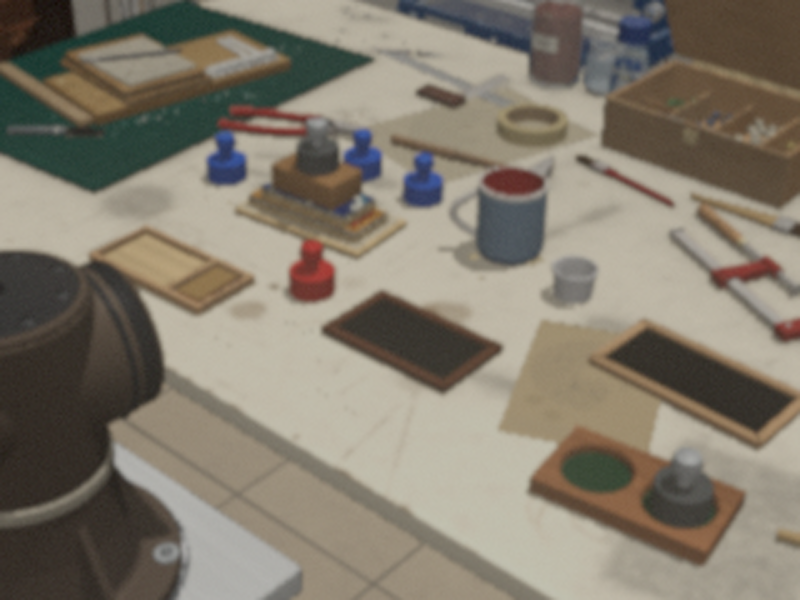

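In `a.png`, the steel weight is on the stack at top-camera pixel (205,210). Things that could be taken for it:
- blue dummies at (194,174), (228,174) and (152,216)
- a red dummy at (247,255)
- the twin weight in the block at (419,268)

I choose the grey one on the cork. The frames are at (295,256) (small, dark) and (385,208) (large, light), the tray is at (197,286) with its long bay on the left, and the green socket is at (392,272).

```bash
cat > h.py <<'E'
from plant import ctrl
import cv2, numpy as np
from scipy.spatial.transform import Rotation as Ro
from scipy.optimize import minimize, least_squares
C={n:ctrl.get_calibration(n) for n in("scene","top")}
def proj(cam,X):
    c=C[cam]; p=np.atleast_2d(X)@np.array(c["R"]).T+np.array(c["t"])
    return np.c_[c["fx"]*p[:,0]/p[:,2]+c["cx"], c["fy"]*p[:,1]/p[:,2]+c["cy"]]
def onplane(cam,px,z):
    c=C[cam]; R=np.array(c["R"]); px=np.atleast_2d(px)
    d=np.c_[(px[:,0]-c["cx"])/c["fx"],(px[:,1]-c["cy"])/c["fy"],np.ones(len(px))]@R
    o=-R.T@np.array(c["t"]); return (o+d*((z-o[2])/d[:,2])[:,None])[:,:2]
def tri(p):  # {cam:pixel} -> xyz, rms px
    f=lambda X:np.concatenate([proj(k,X)[0]-v for k,v in p.items()])
    r=least_squares(f,[.6,0,.02]); return r.x,np.sqrt(np.mean(r.fun**2))
def rect(cam,px,z):
    q=onplane(cam,px,z).astype(np.float32); (c,s,a)=cv2.minAreaRect(q*1000)
    a=a if s[1]>s[0] else a+90     # yaw of long axis = a+90
    return np.array(c)/1000,sorted(s),((a+90)+90)%180-90
def box(x,y,yaw,z0,w,l,h):
    c,s=np.cos(yaw),np.sin(yaw)
    return np.array([[x+c*a-s*b,y+s*a+c*b,z] for a in(-w/2,w/2) for b in(-l/2,l/2) for z in(z0,z0+h)])
def sil(cam,P):
    m=np.zeros((1680,2240),np.uint8); cv2.fillConvexPoly(m,cv2.convexHull(np.round((proj(cam,P)+.5)*4-.5).astype(np.int32)),1)
    return cv2.resize(m.astype(np.float32),(560,420),interpolation=cv2.INTER_AREA)
def fitbox(masks,z0,w,l,h,x0,y0,yaw0):
    def cost(v):
        t=0
        for k,m in masks.items():
            s=sil(k,box(v[0],v[1],v[2],z0,w,l,h)); t+=1-np.minimum(s,m).sum()/np.maximum(s,m).sum()
        return t/len(masks)
    r=minimize(cost,[x0,y0,yaw0],method="Nelder-Mead",options=dict(initial_simplex=np.array([x0,y0,yaw0])+np.array([[0,0,0],[.01,0,0],[0,.01,0],[0,0,.1]]),maxiter=120))
    return r.x,r.fun
def cut(cam,name,near=None):
    ctrl.snapshot(cam); L=ctrl.cut_out(cam,name)
    if near is not None and L: L=sorted(L,key=lambda d:np.hypot(*(np.array(d["pixel"])-near)))
    return L[0]["pixels"].astype(np.float32) if L else None
def go(p,yaw):
    """move to TCP p, jaws (tool y) along yaw deg mod 180, tool down: shift and rotvec in tool axes"""
    o=ctrl.get_obs(); R=Ro.from_euler("xyz",o["orientation"],degrees=True); M=R.as_matrix(); best=None
    for k in(0,180):
        a=np.radians(yaw+k); y=np.array([np.cos(a),np.sin(a),0]); x=np.array([0,0,-1.]); T=np.c_[x,y,np.cross(x,y)]
        w=Ro.from_matrix(M.T@T).as_rotvec(degrees=True)
        if best is None or np.linalg.norm(w)<np.linalg.norm(best): best=w
    d=M.T@(np.array(p)-o["tool_pos"]); print("shift",np.round(d,4).tolist(),"turn",np.round(best,2).tolist())
def st():
    o=ctrl.get_obs(); M=Ro.from_euler("xyz",o["orientation"],degrees=True).as_matrix()
    print(round(o["clock"],2),"tcp",np.round(o["tool_pos"],4),"j",np.round(o["joint_pos"],1),"F",np.round(o["force"],2),"op",round(o["opening"],4)); print("jaw yaw",np.degrees(np.arctan2(M[1,1],M[0,1])).round(2)); print(M.round(3).tolist())
E
cat > m.py <<'E'
from h import *
crop=lambda L:np.array([[130+(u+.5)/2.5-.5,140+(v+.5)/2.5-.5] for u,v in L])
for n,L,z in[("tray",[(88,328),(243,320),(247,396),(91,405)],.012),("block",[(610,299),(752,279),(767,354),(624,377)],.018),
  ("sframe",[(347,251),(488,244),(493,328),(351,334)],.01),("lframe",[(551,124),(720,128),(721,211),(551,207)],.01),("board",[(118,157),(275,140),(283,218),(124,240)],.009)]:
    print(n,rect("top",crop(L),z))
for n in("small_frame","large_frame"):
    w,l=(.102,.172) if n[0]=="s" else (.106,.208)
    for cs in(("top",),("scene",),("top","scene")):
        ms={}
        for c in cs:
            ms[c]=cut(c,n,(295,256) if n[0]=="s" and c=="top" else (385,208) if c=="top" else (275,256) if n[0]=="s" else (387,277))
        c,s,a=rect("top",np.argwhere(ms["top"]>0)[:,::-1],.01) if "top" in ms else (c,s,a)
        v,f=fitbox(ms,0,w,l,.01,*c,np.radians(a-90)); print(n,cs,v[:2].round(4),np.degrees(v[2]).round(2),round(f,3))
for n in("empty_socket","cork_bay"):
    p={c:ctrl.landmark_of(c,n) for c in("top","scene")}; p={k:np.array(v[0]["pixel"]) for k,v in p.items() if v}
    if len(p)==2: print(n,tri(p),{k:onplane(k,v,.006).round(4) for k,v in p.items()})
im=ctrl.snapshot("top"); hsv=cv2.cvtColor(im,cv2.COLOR_BGR2HSV)
g=cv2.inRange(hsv,(40,60,10),(90,255,140))[:,370:412]; g[:250]=0;g[300:]=0
q=np.argwhere(g)[:,::-1]+[370,0]; print("green",len(q),q.mean(0),onplane("top",q.mean(0),.008), np.ptp(onplane("top",q,.008),axis=0))
E
python3 m.py; python3 -c "
from h import *;st()"
```

```text
tray (array([0.38286224, 0.29175494]), [90.47199249267578, 185.30459594726562], -88.01559507846832)
block (array([ 0.40910492, -0.3254274 ]), [92.74311828613281, 171.7745819091797], -83.14736461639404)
sframe (array([ 0.46244122, -0.00965428]), [101.0129165649414, 169.9636993408203], -88.40709042549133)
lframe (array([ 0.60566943, -0.27729279]), [103.4413070678711, 207.3931427001953], 87.33261108398438)
board (array([0.5899256 , 0.25354437]), [103.00228881835938, 193.11337280273438], -84.92080497741699)
1.2 tcp [0.2708 0.6183 0.2266] j [ 82.9  20.5   0.7  -0.  -70.1 -16.5] F [0.59 0.19 0.45] op 0.0877
jaw yaw -113.65
[[-0.0, -0.401, -0.916], [-0.0, -0.916, 0.401], [-1.0, 0.0, -0.0]]Traceback (most recent call last):
  File "m.py", line 12, in <module>
    c,s,a=rect("top",np.argwhere(ms["top"]>0)[:,::-1],.01) if "top" in ms else (c,s,a)
                                 ^^^^^^^^^^^
TypeError: '>' not supported between instances of 'NoneType' and 'int'
```

```bash
python3 - <<'E'
s=open('m.py').read().replace('''            ms[c]=''','''            k=''').replace('''(387,277))
''','''(387,277))
            if k is not None: ms[c]=k
        if not ms: print(n,cs,"missed"); continue
''').replace("else (c,s,a)","else (np.array({'s':(.462,-.01),'l':(.606,-.277)}[n[0]]),0,-88)")
open('m.py','w').write(s)
E
cat >> m.py <<'E'
# weight: silhouettes of both cameras against revolved profile
prof=[(0,.027),(.03,.027),(.03,.0075),(.04,.0075),(.046,.0125),(.052,.0145),(.058,.0125),(.064,.004)]
t=np.linspace(0,2*np.pi,40)
def wsil(c,x,y,z):
    m=np.zeros((420,560),np.float32)
    ring=lambda h,r:np.c_[x+r*np.cos(t),y+r*np.sin(t),0*t+z+h]
    for a,b in zip(prof[:-1],prof[1:]): m=np.maximum(m,sil(c,np.r_[ring(*a),ring(*b)]))
    return m
ms={c:cut(c,"weight",n) for c,n in(("top",(206,210)),("scene",(237,178)))}
print({k:None if v is None else (v.sum(),np.argwhere(v>0).mean(0)[::-1]) for k,v in ms.items()})
for cs in(("top",),("scene",),("top","scene")):
    if any(ms[c] is None for c in cs): continue
    f=lambda v:sum(1-np.minimum(s:=wsil(c,v[0],v[1],.073),ms[c]).sum()/np.maximum(s,ms[c]).sum() for c in cs)/len(cs)
    r=minimize(f,[.59,.25],method="Nelder-Mead",options=dict(initial_simplex=[[.59,.25],[.605,.25],[.59,.265]],maxiter=60)); print("weight",cs,r.x.round(4),round(r.fun,3))
E
python3 m.py
```

```text
tray (array([0.38286224, 0.29175494]), [90.47199249267578, 185.30459594726562], -88.01559507846832)
block (array([ 0.40910492, -0.3254274 ]), [92.74311828613281, 171.7745819091797], -83.14736461639404)
sframe (array([ 0.46244122, -0.00965428]), [101.0129165649414, 169.9636993408203], -88.40709042549133)
lframe (array([ 0.60566943, -0.27729279]), [103.4413070678711, 207.3931427001953], 87.33261108398438)
board (array([0.5899256 , 0.25354437]), [103.00228881835938, 193.11337280273438], -84.92080497741699)
small_frame ('top',) [ 0.4635 -0.0065] -177.56 0.041
small_frame ('scene',) [ 0.4667 -0.0094] -178.26 0.049
small_frame ('top', 'scene') [ 0.4637 -0.0073] -178.57 0.041
large_frame ('top',) [ 0.6064 -0.2765] -2.37 0.034
large_frame ('scene',) missed
large_frame ('top', 'scene') [ 0.6077 -0.2772] -2.5 0.051
empty_socket (array([ 0.40509666, -0.28907341,  0.0062032 ]), np.float64(0.33288612464015727)) {'top': array([[ 0.4041, -0.2879]]), 'scene': array([[ 0.4061, -0.2895]])}
cork_bay (array([0.38078981, 0.32801427, 0.00066817]), np.float64(1.403068279005705)) {'top': array([[0.3759, 0.3307]]), 'scene': array([[0.3795, 0.3167]])}
green 369 [392.35501355 271.8699187 ] [[ 0.40722461 -0.28990956]] [0.06122102 0.09164474]
{'top': (np.float32(317.0), array([204.40694006, 209.24605678])), 'scene': (np.float32(322.0), array([236.54968944, 179.98757764]))}
weight ('top',) [0.5929 0.2587] 0.048
weight ('scene',) [0.5969 0.2614] 0.072
weight ('top', 'scene') [0.5935 0.2589] 0.081
```

```bash
python3 -c "
from h import *
go([.594,.260,.2266],5.5)
print(onplane('top',[[274.5,187.5]],0),onplane('top',[[320.4,189.7]],0))"
```

```text
shift [-0.0, 0.1986, -0.4398] turn [60.85, 0.0, 0.0]
[[0.67549218 0.05506178]] [[ 0.66536401 -0.08635118]]
```

Call:
drive_tool:
  plan:
    - [[0,0.0331,-0.0733],[10,0,0],1]
    - [[0,0.0662,-0.1466],[20,0,0],1]
    - [[0,0.0993,-0.2199],[30,0,0],1]
    - [[0,0.1324,-0.2932],[40,0,0],1]
    - [[0,0.1655,-0.3665],[50,0,0],1]
    - [[0,0.1986,-0.4398],[60.85,0,0],1]
    - [[0,0.1986,-0.4398],[60.85,0,0],1]
    - [[0,0.1986,-0.4398],[60.85,0,0],1]
    - [[0,0.1986,-0.4398],[60.85,0,0],1]
    - [[0,0.1986,-0.4398],[60.85,0,0],1]
    - [[0,0.1986,-0.4398],[60.85,0,0],1]
    - [[0,0.1986,-0.4398],[60.85,0,0],1]
    - [[0,0.1986,-0.4398],[60.85,0,0],1]
    - [[0,0.1986,-0.4398],[60.85,0,0],1]
    - [[0,0.1986,-0.4398],[60.85,0,0],1]
    - [[0,0.1986,-0.4398],[60.85,0,0],1]

```text
clock: 3.78
tool_pos: [0.5935, 0.2606, 0.2266]
orientation: [-12.2, 90.0, 83.3]
force: [0.2, 0.3, -0.3]
opening: 0.0872
```

```bash
python3 -c "
from h import *
st(); go([.594,.260,.107],5.5)
im=ctrl.snapshot('scene')[90:260,160:330]
cv2.imwrite('pics/c.png',cv2.resize(im,None,fx=3.5,fy=3.5,interpolation=2))
for z in(.227,.187): print(proj('scene',[.594,.26,z]))
"
```

```text
3.78 tcp [0.5935 0.2606 0.2266] j [ 40.9  18.   -3.   -0.  -69.  -35.4] F [ 0.22  0.26 -0.28] op 0.0872
jaw yaw -174.45
[[0.0, -0.995, -0.097], [0.0, -0.097, 0.995], [-1.0, -0.0, 0.0]]
shift [0.1196, -0.0004, -0.0006] turn [0.05, 0.01, 0.0]
[[235.18931004 139.83302115]]
[[235.48040292 152.47747994]]
```

View pics/c.png

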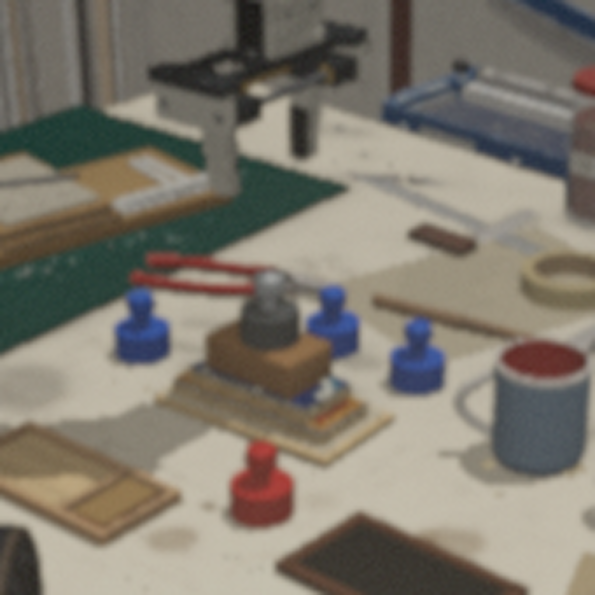

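The grey weight's knob is at scene pixel (237,171). The midpoint of the fingertips is at (235,139), matching the projection, so I go straight down.

Call:
drive_tool:
  plan:
    - [[0.03,-0.001,0],[0,0,0],1]
    - [[0.06,-0.001,0],[0,0,0],1]
    - [[0.09,-0.001,0],[0,0,0],1]
    - [[0.11,-0.001,0],[0,0,0],1]
    - [[0.119,-0.001,0],[0,0,0],1]
    - [[0.119,-0.001,0],[0,0,0],1]
    - [[0.119,-0.001,0],[0,0,0],1]
    - [[0.119,-0.001,0],[0,0,0],0]
    - [[0.119,-0.001,0],[0,0,0],0]
    - [[0.119,-0.001,0],[0,0,0],0]
    - [[0.119,-0.001,0],[0,0,0],0]
    - [[0.119,-0.001,0],[0,0,0],0]
    - [[0.119,-0.001,0],[0,0,0],0]
    - [[0.119,-0.001,0],[0,0,0],0]
    - [[0.119,-0.001,0],[0,0,0],0]
    - [[0.119,-0.001,0],[0,0,0],0]
    - [[0.119,-0.001,0],[0,0,0],0]

```text
clock: 5.25
tool_pos: [0.594, 0.2607, 0.1076]
orientation: [102.2, 90.0, -162.3]
force: [-3.2, 0.6, 4.8]
opening: 0.0265
```

Call:
drive_tool:
  plan:
    - [[-0.005,0,0],[0,0,0],0]
    - [[-0.015,0,0],[0,0,0],0]
    - [[-0.03,0,0],[0,0,0],0]
    - [[-0.05,0,0],[0,0,0],0]
    - [[-0.07,0,0],[0,0,0],0]
    - [[-0.09,0,0],[0,0,0],0]
    - [[-0.09,0,0],[0,0,0],0]
    - [[-0.09,0,0],[0,0,0],0]
    - [[-0.09,0,0],[0,0,0],0]

```text
clock: 6.0
tool_pos: [0.5933, 0.2605, 0.1966]
orientation: [96.5, 89.9, -167.9]
force: [-0.4, 0.1, -4.9]
opening: 0.0265
```

```bash
python3 -c "
from h import *
st(); go([.405,-.287,.197],5.5)
a=ctrl.snapshot('scene')[70:240,160:330]
b=ctrl.snapshot('top')[140:310,130:300]
cv2.imwrite('pics/d.png',cv2.resize(np.hstack([a,b]),None,fx=2.3,fy=2.3,interpolation=2))
"
```

```text
6.0 tcp [0.5933 0.2605 0.1966] j [ 40.9  19.2  -5.3  -0.1 -65.6 -35.3] F [-0.44  0.06 -4.88] op 0.0265
jaw yaw -174.45
[[-0.002, -0.995, -0.097], [-0.0, -0.097, 0.995], [-1.0, 0.002, -0.0]]
shift [0.0003, 0.2404, -0.5267] turn [0.05, -0.01, -0.13]
```

View pics/d.png

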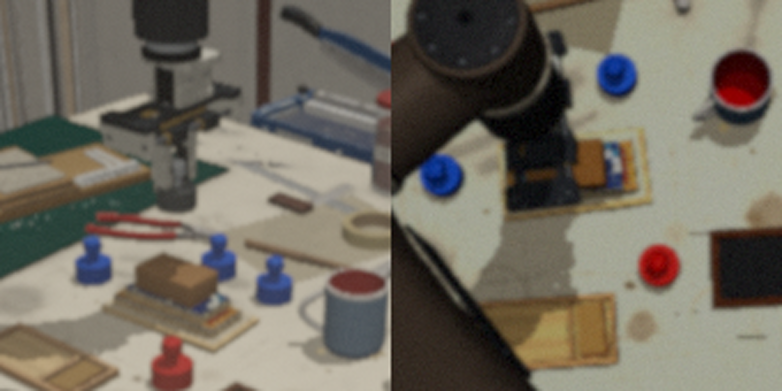

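The weight hangs upright, and the force (−4.9 N) fits about 0.5 kg. The cork and panels are still in place. Now I carry it to the socket.

Call:
drive_tool:
  plan:
    - [[0,0.006,-0.0132],[0,0,0],0]
    - [[0,0.017,-0.0372],[0,0,0],0]
    - [[0,0.032,-0.07],[0,0,0],0]
    - [[0,0.048,-0.105],[0,0,0],0]
    - [[0,0.064,-0.14],[0,0,0],0]
    - [[0,0.08,-0.175],[0,0,0],0]
    - [[0,0.096,-0.21],[0,0,0],0]
    - [[0,0.112,-0.245],[0,0,0],0]
    - [[0,0.128,-0.28],[0,0,0],0]
    - [[0,0.144,-0.315],[0,0,0],0]
    - [[0,0.16,-0.35],[0,0,0],0]
    - [[0,0.176,-0.385],[0,0,0],0]
    - [[0,0.192,-0.42],[0,0,0],0]
    - [[0,0.208,-0.455],[0,0,0],0]
    - [[0,0.222,-0.486],[0,0,0],0]
    - [[0,0.232,-0.508],[0,0,0],0]
    - [[0,0.238,-0.521],[0,0,0],0]
    - [[0,0.2404,-0.5267],[0,0,0],0]
    - [[0,0.2404,-0.5267],[0,0,0],0]
    - [[0,0.2404,-0.5267],[0,0,0],0]

```text
clock: 7.77
tool_pos: [0.4045, -0.287, 0.1969]
orientation: [99.8, 89.8, -164.7]
force: [0.4, 0.7, -4.6]
opening: 0.0267
```

```bash
python3 -c "
from h import *
st(); go([.405,-.287,.052],5.5)"
```

```text
7.77 tcp [ 0.4045 -0.287   0.1969] j [-12.5   5.  -23.9   0.1 -61.4  18. ] F [ 0.41  0.67 -4.59] op 0.0267
jaw yaw -174.5
[[-0.004, -0.995, -0.096], [-0.001, -0.096, 0.995], [-1.0, 0.004, -0.001]]
shift [0.1449, -0.0011, 0.0001] turn [0.0, -0.04, -0.23]
```

Call:
drive_tool:
  plan:
    - [[0.01,0,0],[0,0,0],0]
    - [[0.035,0,0],[0,0,0],0]
    - [[0.065,-0.0005,0],[0,0,0],0]
    - [[0.095,-0.0005,0],[0,0,-0.1],0]
    - [[0.12,-0.001,0],[0,0,-0.2],0]
    - [[0.135,-0.001,0],[0,0,-0.2],0]
    - [[0.139,-0.001,0],[0,0,-0.2],0]
    - [[0.139,-0.001,0],[0,0,-0.2],0]
    - [[0.139,-0.001,0],[0,0,-0.2],0]

```text
clock: 8.52
tool_pos: [0.4057, -0.2867, 0.0583]
orientation: [167.5, 89.9, -96.9]
force: [0.4, -0.7, -3.6]
opening: 0.0266
```

```bash
python3 -c "
from h import *
st(); go([.405,-.287,.0425],5.5)
a=ctrl.snapshot('scene')[230:370,290:430]
b=ctrl.snapshot('top')[200:340,340:480]
cv2.imwrite('pics/e.png',cv2.resize(np.hstack([a,b]),None,fx=2.8,fy=2.8,interpolation=2))
"
```

```text
8.52 tcp [ 0.4057 -0.2867  0.0583] j [-12.5  14.3 -33.9   0.1 -41.8  18. ] F [ 0.42 -0.69 -3.6 ] op 0.0266
jaw yaw -174.42
[[-0.0, -0.995, -0.097], [-0.001, -0.097, 0.995], [-1.0, 0.0, -0.001]]
shift [0.0158, 0.0007, -0.0002] turn [0.08, -0.06, -0.01]
```

View pics/e.png

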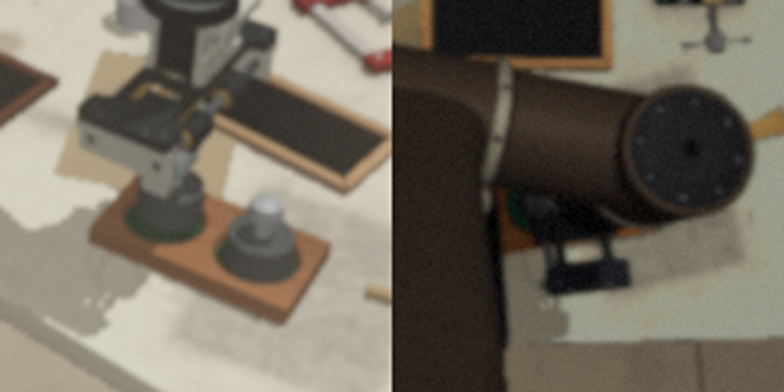

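In the scene view the weight hovers centred over the green socket, with a green ring showing at its front. I lower it slowly.

Call:
drive_tool:
  plan:
    - [[0.004,0.0005,0],[0,0,0],0]
    - [[0.007,0.0005,0],[0,0,0],0]
    - [[0.01,0.0005,0],[0,0,0],0]
    - [[0.012,0.0005,0],[0,0,0],0]
    - [[0.014,0.0005,0],[0,0,0],0]
    - [[0.015,0.0005,0],[0,0,0],0]
    - [[0.015,0.0005,0],[0,0,0],0]

```text
clock: 9.2
tool_pos: [0.4054, -0.2871, 0.0437]
orientation: [-145.8, 89.9, -50.2]
force: [0.0, 0.6, -4.0]
opening: 0.0266
```

Call:
drive_tool:
  plan:
    - [[0.001,0,0],[0,0,0],0]
    - [[0.002,0,0],[0,0,0],0]
    - [[0.002,0,0],[0,0,0],0]
    - [[0.002,0,0],[0,0,0],0]

```text
clock: 9.53
tool_pos: [0.4055, -0.2872, 0.0418]
orientation: [-144.3, 89.9, -48.8]
force: [0.3, -0.3, -3.9]
opening: 0.0267
```

Call:
drive_tool:
  plan:
    - [[0.001,0,0],[0,0,0],0]
    - [[0.001,0,0],[0,0,0],0]
    - [[0.002,0,0],[0,0,0],0]
    - [[0.002,0,0],[0,0,0],0]

```text
clock: 9.87
tool_pos: [0.4054, -0.2875, 0.0412]
orientation: [-154.6, 89.9, -59.1]
force: [-6.1, 1.8, 15.1]
opening: 0.0267
```

Contact, with the force now +15 N. I release and rise.

Call:
drive_tool:
  plan:
    - [[-0.001,0,0],[0,0,0],0]
    - [[-0.001,0,0],[0,0,0],1]
    - [[-0.001,0,0],[0,0,0],1]
    - [[-0.001,0,0],[0,0,0],1]
    - [[-0.001,0,0],[0,0,0],1]
    - [[-0.001,0,0],[0,0,0],1]
    - [[-0.001,0,0],[0,0,0],1]
    - [[-0.02,0,0],[0,0,0],1]
    - [[-0.05,0,0],[0,0,0],1]
    - [[-0.085,0,0],[0,0,0],1]
    - [[-0.12,0,0],[0,0,0],1]
    - [[-0.15,0,0],[0,0,0],1]
    - [[-0.15,0,0],[0,0,0],1]
    - [[-0.15,0,0],[0,0,0],1]

```text
clock: 11.03
tool_pos: [0.4064, -0.2875, 0.1933]
orientation: [-125.5, 89.6, -29.9]
force: [-0.4, -0.4, -0.5]
opening: 0.0875
```

```bash
python3 - <<'E'
from h import *
st()
ms={"scene":cut("scene","cork_block"),"top":cut("top","cork_block")}
for cs in(("top",),("scene",),("top","scene")):
    m={c:ms[c] for c in cs if ms[c] is not None}
    if m:
        v,f=fitbox(m,.041,.06,.101,.032,.59,.255,np.radians(5)); print("cork",cs,v[:2].round(4),np.degrees(v[2]).round(2),round(f,3))
sc=ctrl.snapshot("scene")
im=sc[230:370,290:430]
c2=sc[140:280,165:305]
cv2.imwrite('pics/f.png',cv2.resize(np.hstack([im,c2]),None,fx=2.8,fy=2.8,interpolation=2))
go([.59,.255,.19],5)
E
```

```text
11.03 tcp [ 0.4064 -0.2875  0.1933] j [-12.5   5.  -24.4   0.1 -60.3  18. ] F [-0.4  -0.41 -0.52] op 0.0875
jaw yaw -174.41
[[0.006, -0.995, -0.097], [-0.003, -0.097, 0.995], [-1.0, -0.005, -0.004]]
cork ('top',) [0.5915 0.2612] 4.85 0.05
cork ('scene',) [0.5929 0.2611] 2.52 0.074
cork ('top', 'scene') [0.5917 0.2607] 3.66 0.066
shift [-0.001, -0.2372, 0.5214] turn [0.58, -0.08, -0.06]
```

View pics/f.png

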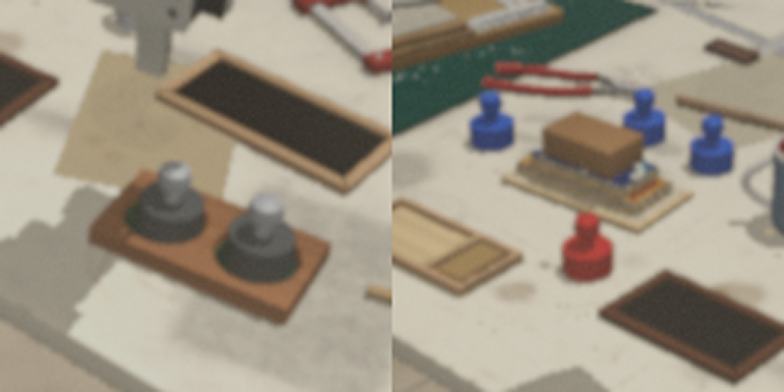

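```bash
python3 - <<'E'
from h import *
go([.592,.261,.19],4.5)
prof=[(0,.027),(.03,.027),(.03,.0075),(.04,.0075),(.046,.0125),(.052,.0145),(.058,.0125),(.064,.004)]
t=np.linspace(0,2*np.pi,40)
def wsil(c,x,y,z):
    m=np.zeros((420,560),np.float32)
    ring=lambda h,r:np.c_[x+r*np.cos(t),y+r*np.sin(t),0*t+z+h]
    for a,b in zip(prof[:-1],prof[1:]): m=np.maximum(m,sil(c,np.r_[ring(*a),ring(*b)]))
    return m
for n in((352,300),(384,312)):
    m=cut("scene","weight",n)
    f=lambda v:1-np.minimum(s:=wsil("scene",v[0],v[1],.008),m).sum()/np.maximum(s,m).sum()
    r=minimize(f,[.405,-.287] if n[0]==352 else [.414,-.366],method="Nelder-Mead",options=dict(maxiter=60,initial_simplex=np.array([.405,-.287] if n[0]==352 else [.414,-.366])+[[0,0],[.01,0],[0,.01]])); print(r.x.round(4),round(r.fun,3))
E
```

```text
shift [-0.001, -0.2398, 0.5272] turn [1.08, -0.08, -0.06]
[ 0.4107 -0.2883] 0.081
[ 0.414 -0.366] 1.0
```

Call:
drive_tool:
  plan:
    - [[0,-0.015,0.034],[0,0,0],1]
    - [[0,-0.034,0.075],[0,0,0],1]
    - [[0,-0.05,0.11],[0,0,0],1]
    - [[0,-0.066,0.145],[0,0,0],1]
    - [[0,-0.082,0.18],[0,0,0],1]
    - [[0,-0.098,0.215],[0,0,0],1]
    - [[0,-0.114,0.25],[0,0,0],1]
    - [[0,-0.13,0.285],[0,0,0],1]
    - [[0,-0.146,0.32],[0,0,0],1]
    - [[0,-0.162,0.355],[0,0,0],1]
    - [[0,-0.178,0.39],[0,0,0],1]
    - [[0,-0.194,0.425],[0,0,0],1]
    - [[0,-0.21,0.46],[0,0,0],1]
    - [[0,-0.225,0.495],[0,0,0],1]
    - [[-0.001,-0.238,0.523],[1,0,0],1]
    - [[-0.001,-0.238,0.527],[1,0,0],1]
    - [[-0.001,-0.238,0.527],[1,0,0],1]
    - [[-0.001,-0.238,0.527],[1,0,0],1]

```text
clock: 12.98
tool_pos: [0.5901, 0.2603, 0.1897]
orientation: [150.5, 89.8, -114.9]
force: [-0.2, -0.2, 0.1]
opening: 0.0878
```

```bash
python3 -c "
from h import *
st(); go([.592,.261,.054],4.5)"
```

```text
12.98 tcp [0.5901 0.2603 0.1897] j [ 41.1  19.2  -6.2   0.1 -64.7 -36.6] F [-0.24 -0.25  0.1 ] op 0.0878
jaw yaw -175.38
[[-0.001, -0.997, -0.081], [-0.003, -0.081, 0.997], [-1.0, 0.002, -0.003]]
shift [0.1357, -0.0021, 0.0009] turn [0.12, -0.16, -0.09]
```

Call:
drive_tool:
  plan:
    - [[0.03,-0.002,0.001],[0,0,0],1]
    - [[0.065,-0.002,0.001],[0,0,0],1]
    - [[0.095,-0.002,0.001],[0,0,0],1]
    - [[0.12,-0.002,0.001],[0,0,0],1]
    - [[0.134,-0.002,0.001],[0,0,0],1]
    - [[0.135,-0.002,0.001],[0,0,0],1]
    - [[0.135,-0.002,0.001],[0,0,0],1]
    - [[0.135,-0.002,0.001],[0,0,0],0.6]
    - [[0.135,-0.002,0.001],[0,0,0],0.6]
    - [[0.135,-0.002,0.001],[0,0,0],0.6]
    - [[0.135,-0.002,0.001],[0,0,0],0.5]
    - [[0.135,-0.002,0.001],[0,0,0],0.5]
    - [[0.135,-0.002,0.001],[0,0,0],0]
    - [[0.135,-0.002,0.001],[0,0,0],0]

```text
clock: 14.15
tool_pos: [0.5921, 0.2613, 0.0555]
orientation: [163.7, 89.9, -101.7]
force: [-1.5, 0.3, 5.7]
opening: 0.06
```

Call:
drive_tool:
  plan:
    - [[-0.005,0,0],[0,0,0],0]
    - [[-0.02,0,0],[0,0,0],0]
    - [[-0.045,0,0],[0,0,0],0]
    - [[-0.07,0,0],[0,0,0],0]
    - [[-0.095,0,0],[0,0,0],0]
    - [[-0.1,0,0],[0,0,0],0]
    - [[-0.1,0,0],[0,0,0],0]

```text
clock: 14.73
tool_pos: [0.5932, 0.2624, 0.1582]
orientation: [-91.5, 89.8, 3.1]
force: [-0.1, 0.7, 0.5]
opening: 0.0602
```

```bash
python3 - <<'E'
from h import *
st(); go([.382,.321,.155],2.5)
im=cv2.imread("pics/top0.png").astype(float)
c=onplane("top",[[188.3,285.6]],.004); print(c)
# brightness profile along tray's long axis, top0 picture, z=.006
ax=np.array([-.035,.999])
for s in np.arange(-.1,.1001,.004):
    P=[[*(np.array([.383,.2918])+ax*s+np.array([.999,.035])*w),.006] for w in np.linspace(-.025,.025,15)]
    q=proj("top",P).astype(np.float32); v=[cv2.remap(im.astype(np.float32),q[:,:1],q[:,1:],1)[:,0].mean(0)]; print(round(s,3),np.round(v[0]).astype(int).tolist(),end=" ")
E
```

```text
14.73 tcp [0.5932 0.2624 0.1582] j [ 41.1  20.8  -8.3   0.1 -60.8 -36.5] F [-0.11  0.67  0.5 ] op 0.0602
jaw yaw -175.35
[[0.003, -0.997, -0.081], [0.0, -0.081, 0.997], [-1.0, -0.003, -0.0]]
shift [0.0025, 0.2057, 0.0756] turn [2.15, -0.0, 0.17]
[[0.38044902 0.31741569]]
-0.1 [119, 138, 137] -0.096 [114, 131, 132] -0.092 [85, 105, 114] -0.088 [58, 88, 112] -0.084 [55, 93, 117] -0.08 [51, 88, 111] -0.076 [42, 76, 103] -0.072 [41, 81, 111] -0.068 [44, 88, 118] -0.064 [44, 88, 118] -0.06 [44, 88, 118] -0.056 [44, 88, 118] -0.052 [43, 87, 117] -0.048 [44, 88, 118] -0.044 [46, 90, 118] -0.04 [52, 94, 118] -0.036 [51, 88, 111] -0.032 [51, 88, 116] -0.028 [61, 103, 127] -0.024 [68, 115, 136] -0.02 [69, 118, 139] -0.016 [69, 118, 139] -0.012 [70, 118, 139] -0.008 [70, 119, 140] -0.004 [70, 118, 139] 0.0 [69, 118, 139] 0.004 [69, 117, 138] 0.008 [69, 117, 139] 0.012 [69, 117, 138] 0.016 [69, 117, 138] 0.02 [68, 116, 138] 0.024 [68, 116, 138] 0.028 [68, 116, 139] 0.032 [68, 115, 138] 0.036 [67, 114, 138] 0.04 [68, 115, 138] 0.044 [67, 115, 137] 0.048 [66, 113, 137] 0.052 [67, 113, 137] 0.056 [67, 113, 137] 0.06 [67, 113, 137] 0.064 [67, 113, 137] 0.068 [65, 112, 135] 0.072 [66, 113, 137] 0.076 [66, 112, 137] 0.08 [64, 110, 134] 0.084 [58, 99, 123] 0.088 [48, 82, 106] 0.092 [58, 87, 112] 0.096 [89, 111, 123] 0.1 [114, 131, 132]
```

Bay ends in the brightness profile are at −0.0305 and +0.0865, a span of 117 mm as specified, so the bay centre is (0.382, 0.3195). I carry the cork there.

Call:
drive_tool:
  plan:
    - [[0,0.01,0.004],[0,0,0],0]
    - [[0,0.03,0.011],[0.5,0,0],0]
    - [[0,0.06,0.022],[0.8,0,0],0]
    - [[0,0.09,0.033],[1,0,0],0]
    - [[0,0.12,0.044],[1.5,0,0],0]
    - [[0,0.15,0.055],[2,0,0],0]
    - [[0,0.18,0.066],[2.5,0,0],0]
    - [[0,0.2,0.072],[2.6,0,0],0]
    - [[0,0.2058,0.074],[2.6,0,0],0]
    - [[0,0.2058,0.074],[2.6,0,0],0]
    - [[0,0.2058,0.074],[2.6,0,0],0]

```text
clock: 15.65
tool_pos: [0.3816, 0.3193, 0.157]
orientation: [-104.7, 89.9, -12.6]
force: [-0.2, 0.1, -0.3]
opening: 0.0605
```

```bash
python3 - <<'E'
from h import *
st(); go([.382,.3195,.034],2)
m=cut("scene","cork_block")
if m is not None: print(fitbox({"scene":m},ctrl.get_obs()["tool_pos"][2]-.0145,.06,.101,.032,.382,.32,.035))
E
```

```text
15.65 tcp [0.3816 0.3193 0.157 ] j [ 62.7   7.2 -27.1   0.2 -55.7 -60.7] F [-0.24  0.14 -0.33] op 0.0605
jaw yaw -177.87
[[0.003, -0.999, -0.037], [-0.001, -0.037, 0.999], [-1.0, -0.003, -0.001]]
shift [0.123, -0.0001, 0.0003] turn [0.13, -0.04, 0.14]
(array([0.38355473, 0.31666026, 0.00651686]), np.float64(0.2650935649871826))
```

Call:
drive_tool:
  plan:
    - [[0.02,0,0],[0,0,0],0]
    - [[0.05,0,0],[0,0,0],0]
    - [[0.08,0,0],[0,0,0],0]
    - [[0.105,0,0],[0,0,0],0]
    - [[0.12,0,0],[0,0,0],0]
    - [[0.125,0,0],[0,0,0],0]
    - [[0.13,0,0],[0,0,0],0]
    - [[0.133,0,0],[0,0,0],0]
    - [[0.133,0,0],[0,0,0],0]

```text
clock: 16.5
tool_pos: [0.3832, 0.3193, 0.0242]
orientation: [-97.7, 89.8, -5.7]
force: [-0.3, 0.8, 0.0]
opening: 0.0601
```

Call:
drive_tool:
  plan:
    - [[0.001,0,0],[0,0,0],0]
    - [[0.002,0,0],[0,0,0],0]
    - [[0.003,0,0],[0,0,0],0]
    - [[0.003,0,0],[0,0,0],0]

```text
clock: 16.83
tool_pos: [0.3833, 0.3195, 0.0215]
orientation: [-83.3, 89.8, 8.7]
force: [0.1, 0.4, 0.1]
opening: 0.06
```

Call:
drive_tool:
  plan:
    - [[0.001,0,0],[0,0,0],0]
    - [[0.002,0,0],[0,0,0],0]
    - [[0.003,0,0],[0,0,0],0]
    - [[0.003,0,0],[0,0,0],0]

```text
clock: 17.17
tool_pos: [0.3834, 0.3196, 0.0186]
orientation: [-82.4, 89.8, 9.7]
force: [-0.8, -0.3, 1.0]
opening: 0.0602
```

Call:
drive_tool:
  plan:
    - [[0.001,0,0],[0,0,0],0]
    - [[0.0015,0,0],[0,0,0],0]
    - [[0.002,0,0],[0,0,0],0]

```text
clock: 17.42
tool_pos: [0.3834, 0.3197, 0.0183]
orientation: [-83.3, 89.8, 8.8]
force: [-8.3, -4.0, 30.8]
opening: 0.0598
```

Firm contact at 31 N, so I release.

Call:
drive_tool:
  plan:
    - [[-0.0015,0,0],[0,0,0],0]
    - [[-0.0015,0,0],[0,0,0],1]
    - [[-0.0015,0,0],[0,0,0],1]
    - [[-0.0015,0,0],[0,0,0],1]
    - [[-0.0015,0,0],[0,0,0],1]
    - [[-0.0015,0,0],[0,0,0],1]
    - [[-0.02,0,0],[0,0,0],1]
    - [[-0.05,0,0],[0,0,0],1]
    - [[-0.085,0,0],[0,0,0],1]
    - [[-0.12,0,0],[0,0,0],1]
    - [[-0.135,0,0],[0,0,0],1]
    - [[-0.135,-0.03,0],[0,0,0],1]
    - [[-0.135,-0.06,-0.02],[0,0,0],1]
    - [[-0.135,-0.06,-0.03],[0,0,0],1]
    - [[-0.135,-0.06,-0.03],[0,0,0],1]
    - [[-0.135,-0.06,-0.03],[0,0,0],1]

```text
clock: 18.75
tool_pos: [0.4439, 0.291, 0.1531]
orientation: [-93.4, 89.8, -1.5]
force: [-0.1, 0.3, -0.6]
opening: 0.0875
```

```bash
python3 - <<'E'
from h import *
st()
sc=ctrl.snapshot("scene"); 
v=ctrl.cut_out("scene","cork_block")
if v: print("cork",fitbox({"scene":v[0]["pixels"].astype(np.float32)},.004,.06,.101,.032,.382,.32,.035))
ms={"scene":cut("scene","small_panel"),"top":cut("top","small_panel")}
for cs in(("top",),("scene",),("top","scene")):
    m={c:ms[c] for c in cs if ms[c] is not None}
    if m:
        v,f=fitbox(m,.025,.064,.134,.016,.59,.255,np.radians(5)); print("small",cs,v[:2].round(4),np.degrees(v[2]).round(2),round(f,3))
tp=ctrl.snapshot("top")
cv2.imwrite('pics/g.png',cv2.resize(np.hstack([sc[120:270,130:280],tp[160:310,130:280]]),None,fx=2.6,fy=2.6,interpolation=2))
E
```

```text
18.75 tcp [0.4439 0.291  0.1531] j [ 54.5  10.5 -23.6   0.2 -55.8 -52.7] F [-0.14  0.34 -0.62] op 0.0875
jaw yaw -178.04
[[0.003, -0.999, -0.034], [-0.0, -0.034, 0.999], [-1.0, -0.003, -0.0]]
cork (array([ 0.38665576,  0.32201053, -0.04316404]), np.float64(0.09950423240661621))
small ('top',) [0.5907 0.2555] 4.61 0.174
small ('scene',) [0.5901 0.2583] 3.5 0.097
small ('top', 'scene') [0.5907 0.2575] 3.31 0.141
```

View pics/g.png

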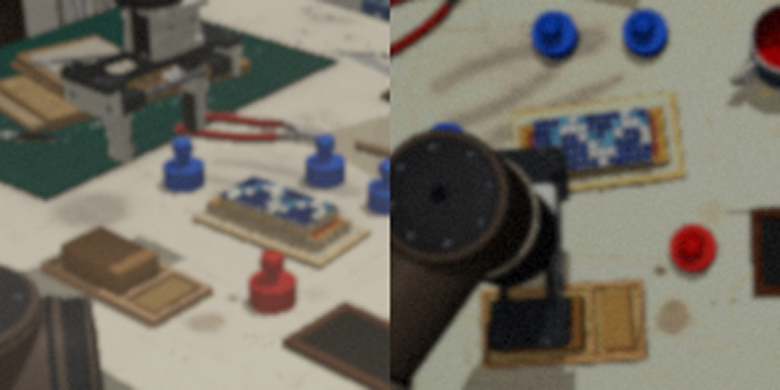

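The cork lies in the bay and the small panel is exposed. From the top picture I pick its corners at crop (527,120), (660,107), (668,163) and (534,176).

```bash
python3 - <<'E'
from h import *
L=np.array([(527,120),(660,107),(668,163),(534,176)],float)
q=np.c_[130+(L[:,0]-390)/2.6,160+L[:,1]/2.6]
print(rect("top",q,.041))
go([.591,.2575,.155],4.5)
E
```

```text
(array([0.58708765, 0.24955414]), [66.07433319091797, 156.62203979492188], -85.5463056564331)
shift [-0.0009, -0.146, -0.0402] turn [-2.39, 0.03, 0.22]
```

```bash
python3 - <<'E'
from h import *
im=ctrl.snapshot("top").astype(np.float32)
a=np.radians(4.9); ax=np.array([-np.sin(a),np.cos(a)]); pe=np.array([np.cos(a),np.sin(a)])
def prof(o,ax,pe,z,S,W):
    for s in S:
        P=[[*(np.array(o)+ax*s+pe*w),z] for w in W]; q=proj("top",P).astype(np.float32)
        print(round(s*1000),cv2.remap(im,q[:,:1],q[:,1:],1)[:,0].mean(0).round().astype(int).tolist(),end=" ")
    print()
prof([.59,.2555],ax,pe,.041,np.arange(-.1,.1001,.004),np.linspace(-.02,.02,11))
prof([.59,.2555],pe,ax,.041,np.arange(-.052,.0521,.004),np.linspace(-.05,.02,15))
E
```

```text
-100 [112, 140, 147] -96 [95, 137, 152] -92 [109, 145, 155] -88 [121, 146, 148] -84 [98, 126, 136] -80 [62, 110, 138] -76 [48, 101, 137] -72 [47, 79, 122] -68 [52, 64, 104] -64 [89, 86, 95] -60 [114, 103, 94] -56 [113, 101, 92] -52 [104, 86, 79] -48 [99, 77, 69] -44 [100, 78, 70] -40 [103, 76, 68] -36 [105, 81, 72] -32 [109, 87, 74] -28 [113, 92, 76] -24 [116, 98, 80] -20 [120, 100, 76] -16 [117, 98, 76] -12 [110, 92, 76] -8 [109, 90, 76] -4 [110, 95, 83] 0 [114, 102, 90] 4 [116, 105, 96] 8 [113, 99, 93] 12 [113, 94, 87] 16 [109, 90, 84] 20 [103, 81, 74] 24 [102, 77, 69] 28 [97, 76, 69] 32 [90, 70, 63] 36 [83, 70, 60] 40 [82, 69, 51] 44 [80, 66, 44] 48 [70, 55, 40] 52 [60, 41, 33] 56 [59, 42, 36] 60 [60, 42, 36] 64 [56, 41, 40] 68 [45, 42, 55] 72 [36, 47, 68] 76 [37, 57, 78] 80 [43, 67, 85] 84 [62, 80, 89] 88 [73, 90, 94] 92 [74, 89, 94] 96 [77, 89, 92] 100 [75, 86, 90] 
-52 [84, 128, 144] -48 [100, 135, 146] -44 [90, 113, 119] -40 [60, 76, 83] -36 [46, 59, 66] -32 [62, 60, 64] -28 [87, 65, 59] -24 [96, 70, 61] -20 [101, 81, 74] -16 [108, 88, 80] -12 [108, 88, 80] -8 [106, 84, 71] -4 [107, 83, 66] 0 [108, 89, 74] 4 [111, 91, 76] 8 [113, 96, 82] 12 [114, 100, 90] 16 [117, 101, 90] 20 [111, 95, 84] 24 [105, 85, 72] 28 [111, 98, 87] 32 [123, 132, 127] 36 [130, 152, 151] 40 [122, 152, 155] 44 [108, 143, 151] 48 [114, 140, 146] 52 [121, 141, 145]
```

Blue spans ±67 mm along and about 62 mm across, as expected, so the small panel is at (0.5895, 0.2555) with yaw 4.9°.

Call:
drive_tool:
  plan:
    - [[0,-0.04,-0.01],[-1,0,0],1]
    - [[0,-0.08,-0.022],[-2,0,0],1]
    - [[0,-0.115,-0.033],[-3,0,0],1]
    - [[0,-0.14,-0.04],[-3,0,0.2],1]
    - [[0,-0.1445,-0.0402],[-3,0,0.2],1]
    - [[0,-0.1445,-0.0402],[-3,0,0.2],1]
    - [[0,-0.1445,-0.0402],[-3,0,0.2],1]
    - [[0,-0.1445,-0.0402],[-3,0,0.2],1]

```text
clock: 19.82
tool_pos: [0.5885, 0.2576, 0.1541]
orientation: [13.5, 90.0, 108.6]
force: [0.1, -0.5, -0.0]
opening: 0.0878
```

```bash
python3 -c "
from h import *
st(); go([.5895,.2555,.0325],4.9)"
```

```text
19.82 tcp [0.5885 0.2576 0.1541] j [ 41.   20.5  -9.3  -0.  -60.2 -35.9] F [ 0.1  -0.53 -0.  ] op 0.0878
jaw yaw -174.86
[[-0.0, -0.996, -0.09], [0.0, -0.09, 0.996], [-1.0, 0.0, 0.0]]
shift [0.1216, -0.0008, -0.0022] turn [0.24, 0.02, -0.0]
```

Call:
drive_tool:
  plan:
    - [[0.03,-0.001,-0.002],[0.2,0,0],1]
    - [[0.065,-0.001,-0.002],[0.2,0,0],1]
    - [[0.09,-0.001,-0.002],[0.2,0,0],1]
    - [[0.11,-0.001,-0.002],[0.2,0,0],1]
    - [[0.12,-0.001,-0.002],[0.2,0,0],1]
    - [[0.122,-0.001,-0.002],[0.2,0,0],1]
    - [[0.122,-0.001,-0.002],[0.2,0,0],1]
    - [[0.122,-0.001,-0.002],[0.2,0,0],0.7]
    - [[0.122,-0.001,-0.002],[0.2,0,0],0.6]
    - [[0.122,-0.001,-0.002],[0.2,0,0],0.5]
    - [[0.122,-0.001,-0.002],[0.2,0,0],0]
    - [[0.122,-0.001,-0.002],[0.2,0,0],0]
    - [[0.122,-0.001,-0.002],[0.2,0,0],0]

```text
clock: 20.9
tool_pos: [0.5901, 0.256, 0.0331]
orientation: [-48.9, 89.9, 46.1]
force: [-2.8, -0.1, 6.0]
opening: 0.0639
```

Call:
drive_tool:
  plan:
    - [[-0.004,0,0],[0,0,0],0]
    - [[-0.015,0,0],[0,0,0],0]
    - [[-0.03,0,0],[0,0,0],0]
    - [[-0.05,0,0],[0,0,0],0]
    - [[-0.07,0,0],[0,0,0],0]
    - [[-0.09,0,0],[0,0,0],0]
    - [[-0.1,0,0],[0,0,0],0]
    - [[-0.1,0,0],[0,0,0],0]

```text
clock: 21.57
tool_pos: [0.5913, 0.2567, 0.1362]
orientation: [-57.4, 89.6, 37.5]
force: [0.6, 0.4, -2.9]
opening: 0.0634
```

```bash
python3 - <<'E'
from h import *
st(); print(ctrl.get_obs()["moment"]); go([.4632,-.0085,.132],1.6)
sc=ctrl.snapshot("scene"); tp=ctrl.snapshot("top")
cv2.imwrite('pics/i.png',cv2.resize(np.hstack([sc[90:240,160:310],tp[160:310,130:280]]),None,fx=2.6,fy=2.6,interpolation=2))
E
```

```text
21.57 tcp [0.5913 0.2567 0.1362] j [ 40.8  21.4 -10.5   0.  -57.8 -35.8] F [ 0.61  0.38 -2.93] op 0.0634
jaw yaw -175.04
[[0.005, -0.996, -0.086], [0.004, -0.086, 0.996], [-1.0, -0.005, 0.003]]
[ 0.12615289 -0.19770882 -0.01846989]
shift [0.0025, 0.1505, -0.2531] turn [3.36, 0.2, 0.29]
```

View pics/i.png

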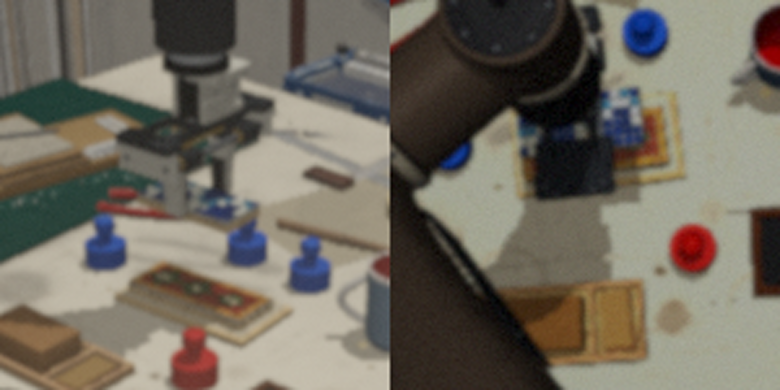

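The small panel is held level, and the large panel has stayed on the board. I carry it to the small frame.

Call:
drive_tool:
  plan:
    - [[0,0.006,-0.01],[0,0,0],0]
    - [[0,0.018,-0.03],[0.3,0,0],0]
    - [[0,0.035,-0.059],[0.6,0,0.1],0]
    - [[0,0.053,-0.089],[1,0,0.1],0]
    - [[0,0.071,-0.119],[1.5,0,0.2],0]
    - [[0,0.089,-0.149],[2,0,0.2],0]
    - [[0,0.107,-0.179],[2.4,0.1,0.3],0]
    - [[0,0.123,-0.207],[2.8,0.2,0.3],0]
    - [[0,0.137,-0.23],[3.2,0.2,0.3],0]
    - [[0,0.146,-0.245],[3.4,0.2,0.3],0]
    - [[0,0.15,-0.252],[3.4,0.2,0.3],0]
    - [[0,0.1505,-0.2531],[3.4,0.2,0.3],0]
    - [[0,0.1505,-0.2531],[3.4,0.2,0.3],0]
    - [[0,0.1505,-0.2531],[3.4,0.2,0.3],0]

```text
clock: 22.83
tool_pos: [0.4618, -0.0089, 0.1319]
orientation: [116.0, 89.7, -152.5]
force: [-0.2, -0.3, -2.6]
opening: 0.0636
```

```bash
python3 - <<'E'
from h import *
st(); go([.4632,-.0085,.0215],1.6)
E
```

```text
22.83 tcp [ 0.4618 -0.0089  0.1319] j [ 23.5   5.6 -32.8   0.  -51.9 -21.9] F [-0.2  -0.32 -2.57] op 0.0636
jaw yaw -178.47
[[-0.005, -1.0, -0.027], [-0.002, -0.027, 1.0], [-1.0, 0.005, -0.002]]
shift [0.1104, -0.0019, 0.0006] turn [-0.07, -0.13, -0.26]
```

Call:
drive_tool:
  plan:
    - [[0.02,-0.0005,0],[0,0,0],0]
    - [[0.045,-0.001,0],[0,0,0],0]
    - [[0.07,-0.001,0],[0,0,-0.1],0]
    - [[0.09,-0.002,0],[0,0,-0.2],0]
    - [[0.105,-0.002,0],[0,-0.1,-0.2],0]
    - [[0.11,-0.002,0],[0,-0.1,-0.2],0]
    - [[0.11,-0.002,0],[0,-0.1,-0.2],0]
    - [[0.11,-0.002,0],[0,-0.1,-0.2],0]

```text
clock: 23.5
tool_pos: [0.4638, -0.0085, 0.0221]
orientation: [124.2, 89.9, -144.2]
force: [-0.1, 0.2, -1.9]
opening: 0.0634
```

```bash
python3 - <<'E'
from h import *
st(); go([.4632,-.0085,.0128],1.6)
m=cut("scene","small_panel")
if m is not None: print(fitbox({"scene":m},.013,.064,.134,.016,.463,-.008,.028))
sc=ctrl.snapshot("scene"); tp=ctrl.snapshot("top")
cv2.imwrite('pics/j.png',cv2.resize(np.hstack([sc[170:310,210:350],tp[180:320,220:360]]),None,fx=2.8,fy=2.8,interpolation=2))
E
```

```text
23.5 tcp [ 0.4638 -0.0085  0.0221] j [ 23.4  15.1 -39.9   0.  -35.1 -21.8] F [-0.14  0.2  -1.94] op 0.0634
jaw yaw -178.41
[[-0.001, -1.0, -0.028], [-0.001, -0.028, 1.0], [-1.0, 0.001, -0.001]]
shift [0.0093, 0.0006, 0.0001] turn [-0.0, -0.05, -0.08]
(array([ 0.46697316, -0.00641071,  0.04483738]), np.float64(0.33384114503860474))
```

View pics/j.png

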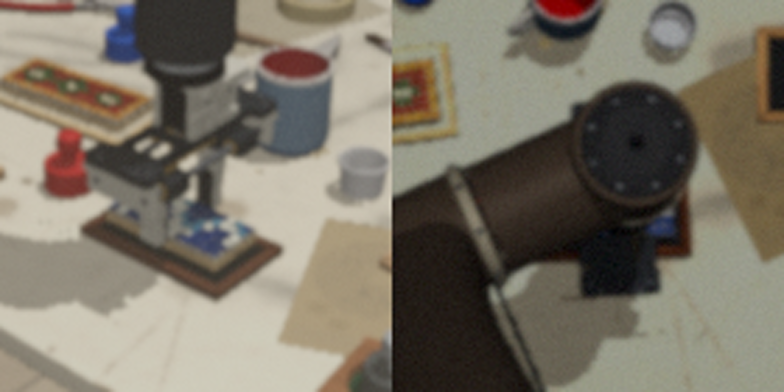

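The panel hovers level and square over the frame, so I lower it.

Call:
drive_tool:
  plan:
    - [[0.003,0,0],[0,0,0],0]
    - [[0.005,0,0],[0,0,0],0]
    - [[0.007,0,0],[0,0,0],0]
    - [[0.008,0,0],[0,0,0],0]
    - [[0.008,0,0],[0,0,0],0]

```text
clock: 24.12
tool_pos: [0.4638, -0.0088, 0.0146]
orientation: [-96.9, 90.0, -5.3]
force: [-0.0, -0.1, -2.5]
opening: 0.0637
```

Call:
drive_tool:
  plan:
    - [[0.0005,0,0],[0,0,0],0]
    - [[0.001,0,0],[0,0,0],0]
    - [[0.001,0,0],[0,0,0],0]

```text
clock: 24.37
tool_pos: [0.4637, -0.0088, 0.0135]
orientation: [-151.3, 90.0, -59.8]
force: [0.6, 0.6, -2.6]
opening: 0.0637
```

Call:
drive_tool:
  plan:
    - [[0.0005,0,0],[0,0,0],0]
    - [[0.001,0,0],[0,0,0],0]
    - [[0.001,0,0],[0,0,0],0]

```text
clock: 24.62
tool_pos: [0.4638, -0.0088, 0.013]
orientation: [-116.8, 90.0, -25.2]
force: [-2.9, 0.2, 5.6]
opening: 0.0639
```

Contact, so I release and rise, clear of the frame, then look at it and the large panel.

Call:
drive_tool:
  plan:
    - [[0,0,0],[0,0,0],1]
    - [[0,0,0],[0,0,0],1]
    - [[0,0,0],[0,0,0],1]
    - [[0,0,0],[0,0,0],1]
    - [[0,0,0],[0,0,0],1]
    - [[-0.01,0,0],[0,0,0],1]
    - [[-0.04,0,0],[0,0,0],1]
    - [[-0.08,0,0],[0,0,0],1]
    - [[-0.12,0,0],[0,0,0],1]
    - [[-0.135,0,0],[0,0,0],1]
    - [[-0.135,0,0],[0,0,0],1]

```text
clock: 25.53
tool_pos: [0.4664, -0.0081, 0.1525]
orientation: [-76.8, 89.5, 14.8]
force: [0.2, 0.1, 0.0]
opening: 0.0874
```

```bash
python3 - <<'E'
from h import *
st()
m=cut("scene","small_panel")
if m is not None: print("small",fitbox({"scene":m},.005,.064,.134,.016,.463,-.008,.028))
ms={"scene":cut("scene","large_panel"),"top":cut("top","large_panel")}
for cs in(("top",),("scene",),("top","scene")):
    k={c:ms[c] for c in cs if ms[c] is not None}
    if k:
        v,f=fitbox(k,.009,.068,.17,.016,.59,.255,np.radians(5)); print("large",cs,v[:2].round(4),np.degrees(v[2]).round(2),round(f,3))
sc=ctrl.snapshot("scene"); tp=ctrl.snapshot("top")
cv2.imwrite('pics/top_l.png',tp)
cv2.imwrite('pics/k.png',cv2.resize(np.hstack([sc[190:310,210:330],tp[155:275,150:270]]),None,fx=3.2,fy=3.2,interpolation=2))
go([.59,.255,.148],4.9)
E
```

```text
25.53 tcp [ 0.4664 -0.0081  0.1525] j [ 23.3   4.2 -31.2   0.1 -54.1 -21.8] F [0.24 0.08 0.01] op 0.0874
jaw yaw -178.4
[[0.008, -1.0, -0.028], [0.002, -0.028, 1.0], [-1.0, -0.008, 0.002]]
small (array([ 0.46506584, -0.00626779,  0.01860281]), np.float64(0.05877327919006348))
large ('top',) [0.5889 0.2579] 6.73 0.06
large ('scene',) [0.5911 0.2602] 7.23 0.148
large ('top', 'scene') [0.5906 0.2589] 7.42 0.112
shift [-0.0014, -0.1338, 0.2604] turn [-3.35, -0.05, -0.09]
```

View pics/k.png

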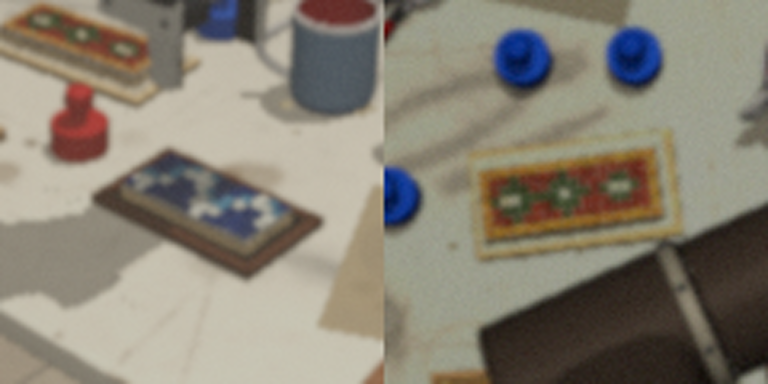

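The small mosaic sits flat in its frame. I pick the large panel's corners at crop (481,174), (657,150), (664,213) and (489,236).

```bash
python3 - <<'E'
from h import *
L=np.array([(481,174),(657,150),(664,213),(489,236)],float)
print(rect("top",np.c_[150+(L[:,0]-384)/3.2,155+L[:,1]/3.2],.025))
im=cv2.imread("pics/top_l.png").astype(np.float32)
a=np.radians(6.7); ax=np.array([-np.sin(a),np.cos(a)]); pe=np.array([np.cos(a),np.sin(a)])
def prof(o,ax,pe,z,S,W):
    for s in S:
        P=[[*(np.array(o)+ax*s+pe*w),z] for w in W]; q=proj("top",P).astype(np.float32)
        v=cv2.remap(im,q[:,:1],q[:,1:],1)[:,0].mean(0); print(round(s*1000),v.round().astype(int).tolist(),end=" ")
    print()
for s in(-1,1): prof([.589,.257],ax,pe,.025,s*np.arange(.072,.1,.003),np.linspace(-.025,.025,11))
for s in(-1,1): prof([.589,.257],pe,ax,.025,s*np.arange(.022,.05,.003),np.linspace(-.07,.07,25))
go([.589,.2565,.15],6.7)
E
```

```text
(array([0.5871626 , 0.25375177]), [60.877906799316406, 166.8583984375], -83.3068037033081)
-72 [44, 77, 124] -75 [48, 95, 134] -78 [50, 106, 140] -81 [66, 113, 139] -84 [93, 124, 137] -87 [117, 140, 144] -90 [122, 149, 153] -93 [109, 146, 156] -96 [95, 140, 154] -99 [99, 137, 148] 
72 [39, 68, 107] 75 [41, 79, 117] 78 [44, 92, 131] 81 [55, 104, 139] 84 [79, 120, 142] 87 [100, 134, 146] 90 [104, 138, 148] 93 [107, 138, 146] 96 [118, 143, 147] 99 [127, 147, 148] 
-22 [42, 74, 116] -25 [43, 93, 132] -28 [42, 100, 137] -31 [46, 93, 123] -34 [54, 83, 101] -37 [75, 95, 103] -40 [102, 124, 128] -43 [113, 142, 148] -46 [101, 140, 153] -49 [84, 127, 144] 
22 [39, 68, 110] 25 [43, 88, 126] 28 [48, 103, 139] 31 [71, 119, 145] 34 [103, 136, 148] 37 [125, 151, 153] 40 [132, 156, 156] 43 [127, 154, 156] 46 [115, 149, 156] 49 [107, 142, 152] 
shift [-0.0034, -0.1329, 0.262] turn [-5.15, -0.05, -0.09]
```

Call:
drive_tool:
  plan:
    - [[0,-0.015,0.03],[-1,0,0],1]
    - [[0,-0.032,0.064],[-2,0,0],1]
    - [[0,-0.05,0.1],[-3,0,0],1]
    - [[0,-0.068,0.135],[-4,0,0],1]
    - [[0,-0.085,0.17],[-5,0,0],1]
    - [[0,-0.102,0.205],[-5,0,0],1]
    - [[0,-0.119,0.238],[-5,0,0],1]
    - [[-0.003,-0.13,0.26],[-5.1,0,0],1]
    - [[-0.003,-0.1323,0.2627],[-5.1,0,0],1]
    - [[-0.003,-0.1323,0.2627],[-5.1,0,0],1]
    - [[-0.003,-0.1323,0.2627],[-5.1,0,0],1]
    - [[-0.003,-0.1323,0.2627],[-5.1,0,0],1]

```text
clock: 26.93
tool_pos: [0.5877, 0.256, 0.1491]
orientation: [114.7, 89.8, -148.7]
force: [0.3, -1.0, 1.2]
opening: 0.0878
```

```bash
python3 -c "
from h import *
st(); go([.5885,.2573,.0165],6.7)"
```

```text
26.93 tcp [0.5877 0.256  0.1491] j [ 40.9  20.7  -9.6  -0.  -59.8 -34.3] F [ 0.29 -1.    1.16] op 0.0878
jaw yaw -173.39
[[-0.003, -0.993, -0.115], [-0.002, -0.115, 0.993], [-1.0, 0.003, -0.001]]
shift [0.1326, -0.0013, 0.0013] turn [-0.09, -0.08, -0.17]
```

Call:
drive_tool:
  plan:
    - [[0.03,-0.001,0.001],[0,0,0],1]
    - [[0.065,-0.001,0.001],[0,0,-0.1],1]
    - [[0.095,-0.001,0.001],[0,0,-0.2],1]
    - [[0.12,-0.001,0.001],[0,0,-0.2],1]
    - [[0.13,-0.001,0.001],[0,0,-0.2],1]
    - [[0.1328,-0.001,0.001],[0,0,-0.2],1]
    - [[0.1328,-0.001,0.001],[0,0,-0.2],1]
    - [[0.1328,-0.001,0.001],[0,0,-0.2],0.8]
    - [[0.1328,-0.001,0.001],[0,0,-0.2],0.6]
    - [[0.1328,-0.001,0.001],[0,0,-0.2],0.5]
    - [[0.1328,-0.001,0.001],[0,0,-0.2],0]
    - [[0.1328,-0.001,0.001],[0,0,-0.2],0]
    - [[0.1328,-0.001,0.001],[0,0,-0.2],0]

```text
clock: 28.02
tool_pos: [0.5891, 0.2575, 0.0177]
orientation: [-99.5, 89.8, -2.8]
force: [-1.7, -0.2, 6.2]
opening: 0.0676
```

Call:
drive_tool:
  plan:
    - [[-0.004,0,0],[0,0,0],0]
    - [[-0.015,0,0],[0,0,0],0]
    - [[-0.03,0,0],[0,0,0],0]
    - [[-0.05,0,0],[0,0,0],0]
    - [[-0.075,0,0],[0,0,0],0]
    - [[-0.1,0,0],[0,0,0],0]
    - [[-0.125,0,0],[0,0,0],0]
    - [[-0.145,0,0],[0,0,0],0]
    - [[-0.15,0,0],[0,0,0],0]
    - [[-0.15,0,0],[0,0,0],0]

```text
clock: 28.85
tool_pos: [0.5892, 0.258, 0.1699]
orientation: [-74.4, 89.7, 22.2]
force: [0.2, 0.4, -2.2]
opening: 0.0676
```

```bash
python3 - <<'E'
from h import *
st(); go([.6065,-.277,.167],-2.5)
# large frame: recess edges from the first top picture
im=cv2.imread("pics/top0.png").astype(np.float32)
a=np.radians(-2.5); ax=np.array([-np.sin(a),np.cos(a)]); pe=np.array([np.cos(a),np.sin(a)])
for A,B,h,W in((ax,pe,.093,.03),(pe,ax,.042,.07)):
    for s in(-1,1):
        for d in np.arange(h-.012,h+.022,.002):
            q=proj("top",[[*(np.array([.606,-.277])+A*s*d+B*w),.0075] for w in np.linspace(-W,W,25)]).astype(np.float32)
            print(round(s*d*1000),int(cv2.remap(im,q[:,:1],q[:,1:],1)[:,0,2].mean()),end=" ")
        print()
E
```

```text
28.85 tcp [0.5892 0.258  0.1699] j [ 41.1  19.6  -8.4   0.1 -61.7 -34.5] F [ 0.17  0.41 -2.17] op 0.0676
jaw yaw -173.36
[[0.005, -0.993, -0.116], [0.002, -0.116, 0.993], [-1.0, -0.006, 0.002]]
shift [0.0019, 0.0447, -0.5334] turn [9.14, 0.11, 0.31]
-81 13 -83 13 -85 13 -87 17 -89 25 -91 45 -93 70 -95 96 -97 114 -99 125 -101 129 -103 130 -105 130 -107 132 -109 134 -111 136 -113 137 
81 17 83 18 85 21 87 31 89 48 91 70 93 93 95 111 97 123 99 123 101 120 103 112 105 106 107 102 109 102 111 102 113 103 
-30 15 -32 16 -34 18 -36 23 -38 36 -40 57 -42 81 -44 99 -46 108 -48 109 -50 104 -52 96 -54 95 -56 101 -58 110 -60 116 -62 120 
30 16 32 16 34 17 36 20 38 28 40 44 42 66 44 89 46 105 48 114 50 118 52 122 54 125 56 130 58 133 60 136 62 137
```

Large panel held (opening 67.6 mm). The recess edges confirm the frame centre at (0.6065, −0.277). I carry it at 160 mm, above the mug (95 mm).

Call:
drive_tool:
  plan:
    - [[0,0.001,-0.01],[0,0,0],0]
    - [[0,0.002,-0.03],[0.5,0,0],0]
    - [[0,0.005,-0.06],[1,0,0.1],0]
    - [[0,0.008,-0.095],[1.7,0,0.1],0]
    - [[0,0.011,-0.13],[2.3,0,0.1],0]
    - [[0,0.014,-0.165],[2.9,0,0.1],0]
    - [[0,0.017,-0.2],[3.5,0,0.1],0]
    - [[0,0.02,-0.235],[4.1,0,0.1],0]
    - [[0,0.023,-0.27],[4.7,0,0.2],0]
    - [[0,0.026,-0.305],[5.3,0,0.2],0]
    - [[0,0.029,-0.34],[5.9,0,0.2],0]
    - [[0,0.032,-0.375],[6.5,0,0.2],0]
    - [[0,0.035,-0.41],[7.1,0,0.2],0]
    - [[0,0.038,-0.445],[7.7,0.1,0.3],0]
    - [[0,0.04,-0.48],[8.3,0.1,0.3],0]
    - [[0,0.042,-0.508],[8.8,0.1,0.3],0]
    - [[0,0.044,-0.526],[9.1,0.1,0.3],0]
    - [[0,0.0447,-0.5334],[9.1,0.1,0.3],0]
    - [[0,0.0447,-0.5334],[9.1,0.1,0.3],0]
    - [[0,0.0447,-0.5334],[9.1,0.1,0.3],0]

```text
clock: 30.52
tool_pos: [0.6055, -0.277, 0.1672]
orientation: [66.1, 89.9, 153.6]
force: [0.0, 0.9, -3.4]
opening: 0.0676
```

```bash
python3 - <<'E'
from h import *
st(); go([.6065,-.277,.024],-2.5)
E
```

```text
30.52 tcp [ 0.6055 -0.277   0.1672] j [ -7.9  22.   -5.   -0.1 -63.1   5.4] F [ 0.03  0.92 -3.38] op 0.0676
jaw yaw 177.48
[[-0.002, -0.999, 0.044], [0.001, 0.044, 0.999], [-1.0, 0.002, 0.001]]
shift [0.1432, -0.0014, -0.0001] turn [-0.02, 0.06, -0.13]
```

Call:
drive_tool:
  plan:
    - [[0.02,0,0],[0,0,0],0]
    - [[0.05,-0.0005,0],[0,0,0],0]
    - [[0.08,-0.001,0],[0,0,-0.1],0]
    - [[0.11,-0.0012,0],[0,0,-0.1],0]
    - [[0.13,-0.0012,0],[0,0,-0.1],0]
    - [[0.14,-0.0014,0],[0,0,-0.1],0]
    - [[0.143,-0.0014,0],[0,0,-0.1],0]
    - [[0.143,-0.0014,0],[0,0,-0.1],0]
    - [[0.143,-0.0014,0],[0,0,-0.1],0]

```text
clock: 31.27
tool_pos: [0.6076, -0.2766, 0.0256]
orientation: [-66.6, 89.9, 21.0]
force: [0.8, 0.3, -2.8]
opening: 0.0669
```

```bash
python3 - <<'E'
from h import *
st(); go([.6065,-.277,.0137],-2.5)
sc=ctrl.snapshot("scene"); tp=ctrl.snapshot("top")
cv2.imwrite('pics/l.png',cv2.resize(np.hstack([sc[200:340,310:450],tp[150:290,320:460]]),None,fx=2.8,fy=2.8,interpolation=2))
E
```

```text
31.27 tcp [ 0.6076 -0.2766  0.0256] j [ -7.8  29.9 -13.1  -0.1 -46.9   5.4] F [ 0.79  0.33 -2.8 ] op 0.0669
jaw yaw 177.54
[[0.001, -0.999, 0.043], [0.0, 0.043, 0.999], [-1.0, -0.001, 0.001]]
shift [0.0119, 0.0011, -0.0004] turn [0.04, 0.03, 0.07]
```

View pics/l.png

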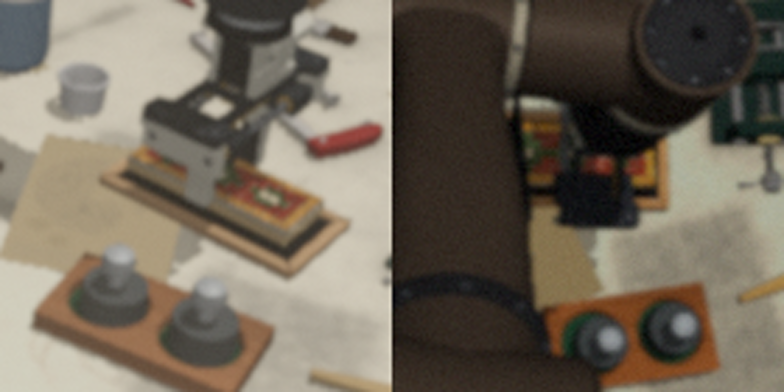

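The panel is level and aligned over the large frame. The weight also looks properly seated beside its twin. I lower slowly.

Call:
drive_tool:
  plan:
    - [[0.003,0.001,0],[0,0,0],0]
    - [[0.006,0.001,0],[0,0,0],0]
    - [[0.008,0.001,0],[0,0,0],0]
    - [[0.01,0.001,0],[0,0,0],0]
    - [[0.0105,0.001,0],[0,0,0],0]
    - [[0.0105,0.001,0],[0,0,0],0]

```text
clock: 31.87
tool_pos: [0.6066, -0.2769, 0.0152]
orientation: [-71.5, 89.9, 16.0]
force: [-1.0, -1.0, -4.0]
opening: 0.0679
```

Call:
drive_tool:
  plan:
    - [[0.0005,0,0],[0,0,0],0]
    - [[0.001,0,0],[0,0,0],0]
    - [[0.001,0,0],[0,0,0],0]

```text
clock: 32.12
tool_pos: [0.6065, -0.2769, 0.014]
orientation: [-65.7, 89.9, 21.8]
force: [0.4, 0.2, -2.5]
opening: 0.068
```

Call:
drive_tool:
  plan:
    - [[0.0005,0,0],[0,0,0],0]
    - [[0.001,0,0],[0,0,0],0]
    - [[0.001,0,0],[0,0,0],0]

```text
clock: 32.37
tool_pos: [0.6066, -0.2769, 0.0138]
orientation: [-75.3, 89.9, 12.2]
force: [-2.6, 1.3, 3.9]
opening: 0.0674
```

Call:
drive_tool:
  plan:
    - [[0,0,0],[0,0,0],1]
    - [[0,0,0],[0,0,0],1]
    - [[0,0,0],[0,0,0],1]
    - [[0,0,0],[0,0,0],1]
    - [[0,0,0],[0,0,0],1]
    - [[-0.01,0,0],[0,0,0],1]
    - [[-0.04,0,0],[0,0,0],1]
    - [[-0.08,0,0],[0,0,0],1]
    - [[-0.12,0,0],[0,0,0],1]
    - [[-0.16,0,0],[0,0,0],1]
    - [[-0.19,0,0],[0,0,0],1]
    - [[-0.19,0,0.04],[0,0,0],1]
    - [[-0.19,0,0.08],[0,0,0],1]
    - [[-0.19,0,0.12],[0,0,0],1]
    - [[-0.19,0,0.16],[0,0,0],1]
    - [[-0.19,0,0.2],[0,0,0],1]
    - [[-0.19,0,0.23],[0,0,0],1]
    - [[-0.19,0,0.23],[0,0,0],1]
    - [[-0.19,0,0.23],[0,0,0],1]

```text
clock: 33.95
tool_pos: [0.6163, -0.0454, 0.2048]
orientation: [-77.7, 89.8, 10.0]
force: [1.0, 0.4, 0.5]
opening: 0.0876
```

```bash
python3 - <<'E'
from h import *
st()
for n,z,d,g in(("cork_block",.004,(.06,.101,.032),(.382,.3195,.035)),("small_panel",.005,(.064,.134,.016),(.463,-.008,.028)),("large_panel",.005,(.068,.17,.016),(.6065,-.277,-.044))):
    for c in("scene","top"):
        m=cut(c,n)
        if m is not None:
            v,f=fitbox({c:m},z,*d,*g); print(n,c,v[:2].round(4),np.degrees(v[2]).round(2),round(f,3))
sc=ctrl.snapshot("scene"); tp=ctrl.snapshot("top")
cv2.imwrite('pics/m.png',cv2.resize(np.hstack([sc[150:360,130:430],tp[150:360,130:450]]),(800,272),interpolation=3))
E
```

```text
33.95 tcp [ 0.6163 -0.0454  0.2048] j [ 13.9  16.   -8.8   0.  -65.1 -16.2] F [0.99 0.37 0.5 ] op 0.0876
jaw yaw 177.7
[[0.003, -0.999, 0.04], [0.0, 0.04, 0.999], [-1.0, -0.003, 0.001]]
cork_block scene [0.3862 0.3219] -1.57 0.056
cork_block top [0.3828 0.3189] 0.88 0.075
small_panel top [ 0.4639 -0.0165] 3.82 0.374
large_panel scene [ 0.6089 -0.2742] -1.92 0.08
large_panel top [ 0.6065 -0.2762] -1.54 0.045
```

View pics/m.png

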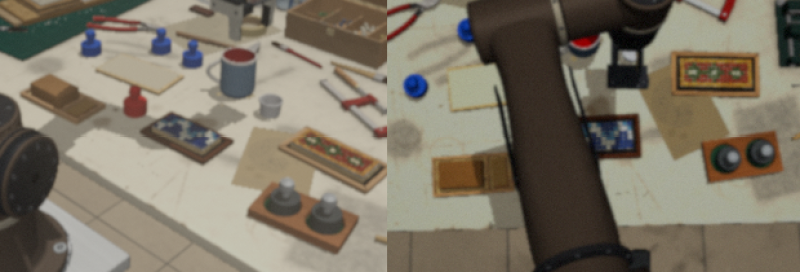

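All four are in place, the mug and tub are where they were, and the arm is clear. I hand in the job.

```bash
python3 -c "
from plant import ctrl
print(ctrl.close_job())"
```

```text
the job is handed in; nothing more can be done
None
```

I took the stack apart from the top down and handed the job in at about 34 s of the 112 s allowed. No verdict is reported, so success rests on my own checks.

| Piece | Where it went | Last check |
|---|---|---|
| Weight | Empty socket | Camera pictures show it upright beside its twin. The scene-camera fit was about 6 mm off in x, but that camera reads 3–4 mm high there. Lowering stopped at about the socket floor's height. |
| Cork block | Long bay | Within 1–5 mm of centre and turned under 4° in both cameras. |
| Small mosaic | Small dark frame | Within 3 mm of centre and turned about 1° by the scene camera, just after release. |
| Large mosaic | Large light frame | Within 4 mm of centre and turned under 1° in both cameras. |

- **Disagreeing check:** the last top-camera fit of the small mosaic was about 8 mm off centre, but the arm hid half the panel and the fit was poor (0.37). The scene camera returned nothing for it in that round, though the picture shows it flat in its frame.
- **Other checks:** the mug and white tub look undisturbed in the final picture. I did not measure them again.
- **Forces:** the highest wrist reading I saw was 31 N, when pressing the cork onto the bay floor.

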